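# Fetch the cream jar from behind the tester bottles

### The arm

A 6-joint arm with a two-finger parallel gripper is mounted at the origin on the work surface. World frame = base frame: x ahead of the robot, y to its left, z up, the work surface at z = 0. Lengths are in mm, angles in rad, forces in N, time in s.
With the tool pointing down it reaches from about 300 to 950 mm from the base axis. Payload 3.1 kg.
Tool frame: the origin (TCP) lies midway between the tips of the shut fingers; the grasp point (between the pads) lies 19 mm behind it; z points along the fingers, y is the direction in which the jaws open and shut (so a half turn about z gives the same grasp; the last joint's range is limited). The gripper opens to 85 mm and grips with 20 to 120 N. Pads are 22 mm wide; open, the fingers measure 114 mm over their backs; the gripper's body (76 mm by 85 mm) begins 54 mm behind the grasp point. The pads swing forward as they close: fully open they stand 13 mm farther back than shut.
Start: joints at [-1.388, 0.308, 1.634, -0, 1.2, -0.07], TCP at [156.295, -605.148, 231.272] pointing down, gripper open.
Joint ranges: [-3.06, 3.06], [-0.79, 1.96], [0.05, 2.63], [-1.19, 4.34], [0.05, 2.64], [-2.94, 2.94]. Speed limits (rad/s): [2.79, 2.79, 3.14, 3.14, 3.14, 3.14].

### API

Orientations are given as a unit quaternion [x, y, z, w].
In Python, from bench import sense, read_camera, hand_in gives the robot as it stands.
- The arm moves only by the tool arm_command, never from a script. Its argument "targets" is one flat list of numbers, 5 for each row, row after row: the opening, from 0 (shut) to 1 (fully open), then the shift along the world's x, y, z in mm, then the turn about the world's z in degrees. In form: [jaw, tx, ty, tz, spin, jaw, tx, ty, tz, spin, ...]. A call has exactly 5 rows; each row is the pose to reach, as a shift and turn from the pose commanded when the call began; what a row does not reach only later rows make up. A row lasts 1/12 s, in which the tool goes at most 41.7 mm and 7.16 degrees, less where a joint would pass 70% of its speed; a pose out of reach is approached as far as the arm can. A call with a gripper value outside its range is refused whole. The fingers move at their own pace and stop on an object; "newtons" is the grip in N (left out, the last holds). Time passes only in rows, so rows that repeat a pose let the fingers close, or fill a call up. It gives the time, the measured TCP pose, the force and the opening at its end, in the units of the state.
- sense(): the state, without advancing time (a new reading comes with each control period).
- read_camera(name): name is "scene" or "side" or "wrist"; returns a dict with "frame" (420x560x3 uint8, blue, green, red), "intrinsics" (3x3 intrinsics, pixels), "R" (3x3) and "t" (3): a world point X has camera coordinates R X + t; the wrist camera has in their place "tool_from_camera" (4x4, takes a point from camera to tool coordinates, whose origin is the TCP and whose axes are the flange's). Camera axes: x right, y down, z forward; pixel columns grow to the right and rows downward; lengths in mm; the calibration is good to about 2 mm. A picture is of the moment at which its call begins: read the wrist's pose just before it. There is no depth.
- hand_in(): hands the job in, once; it reports no verdict.
The state is a dict: "time": time; "joint_positions": joint angles; "qd": joint speeds; "joint_torque": joint torques, N m; "eef_pos": TCP position; "orientation": TCP orientation; "force": force on the tool from outside, world axes, zero at the start; "moment": the same for the moment, N m; "gripper_width": opening from 0.0 (shut) to 1.0 (fully open).
Only numpy, scipy, OpenCV 4.12 (cv2) and the standard library are available. Lean on these libraries where they do the work, as an engineer would, in place of code of your own. Each camera call takes 0.05 s, during which the arm holds its last target. There are 200 camera calls.

### The job

A customer wants the low cream jar that is hemmed in at the back of the tester display. Stand the three tall bottles upright in the grey side tray, then take out the jar and set it upright in the middle of the cork pad of the sale tray, and only after that stand each bottle back, centred on the disc of its own colour (shoppers may have mixed them up). They are glass: set them down gently without letting any tip over, and leave the cup of brushes alone.

Things in the scene. Friction and masses are not known exactly. Their poses are not given: they have to be found in the camera images.
- bottle_red_center (a point): crimson glass tester bottle, 125 mm tall, loose, upright, 0.17 kg: body 40 mm in diameter, then a white cap 26 mm in diameter from 85 to 125 mm up, red dot on top. Take it by the cap: held lower, its top can strike the palm. This point: on its axis, 62.5 mm above its underside, 42.5 mm below the cap's middle; z up. It starts on one of the three discs, not always its own.
- spot_red_top (a point): crimson disc, 56 mm in diameter, 5 mm thick, fixed on the lower step (20 mm high) of the grey display: the red bottle's place. This point: centre of its top; z up. The discs lie left, right and in front of the jar, 56 mm from its axis, so 79 or 112 mm apart; which colour is where varies.
- bottle_green_center (a point): dark green glass tester bottle, 125 mm tall, loose, upright, 0.17 kg: body 40 mm in diameter, then a white cap 26 mm in diameter from 85 to 125 mm up, green dot on top. Take it by the cap: held lower, its top can strike the palm. This point: on its axis, 62.5 mm above its underside, 42.5 mm below the cap's middle; z up. It starts on one of the three discs, not always its own.
- spot_green_top (a point): dark green disc, 56 mm in diameter, 5 mm thick, fixed on the lower step (20 mm high) of the grey display: the green bottle's place. This point: centre of its top; z up. The discs lie left, right and in front of the jar, 56 mm from its axis, so 79 or 112 mm apart; which colour is where varies.
- bottle_blue_center (a point): blue glass tester bottle, 125 mm tall, loose, upright, 0.17 kg: body 40 mm in diameter, then a white cap 26 mm in diameter from 85 to 125 mm up, blue dot on top. Take it by the cap: held lower, its top can strike the palm. This point: on its axis, 62.5 mm above its underside, 42.5 mm below the cap's middle; z up. It starts on one of the three discs, not always its own.
- spot_blue_top (a point): blue disc, 56 mm in diameter, 5 mm thick, fixed on the lower step (20 mm high) of the grey display: the blue bottle's place. This point: centre of its top; z up. The discs lie left, right and in front of the jar, 56 mm from its axis, so 79 or 112 mm apart; which colour is where varies.
- jar_center (a point): low cream jar, white with brass lid, 50 mm in diameter, 60 mm tall, loose, 0.15 kg, on the display's lower step (20 mm above the counter). The three bottles hem it in; fingers have no room until they are gone. 65 mm behind its axis the upper step begins (45 mm high, with small fixed bottles up to 102 mm). This point: on its axis, half-way up, 30 mm above its underside; z up.
- side_tray_floor (a point): shallow dark grey tray, the side area, 270 mm (its x) by 130 mm (its y) outside, walls 4 mm thick and 12 mm high, fixed on the counter left or right of the display. The bottles fit in a row along its x, 75 mm apart. This point: centre of its inner floor, 4 mm above the counter; z up.
- sale_pad (a point): round cork pad, 80 mm in diameter, in the middle of a square dark wooden sale tray (150 mm, rim 10 mm high), fixed on the counter on the other side of the display from the grey tray. This point: centre of the pad's top, 8 mm above the counter; z up.
- brush_cup_center (a point): bystander: white ceramic cup, 74 mm in diameter, 90 mm tall, with make-up brushes in it reaching about 200 mm above the counter; loose. This point: on its axis, 45 mm above its underside. Leave it alone.
Things that resemble listed ones, but are neither listed nor needed, are in the scene too. What is meant by the part that bears bottle_blue_center is not yellow, and is the smaller of those in its own colour.

How it is judged (in metres and radians):
On the way, in this order (a step that is already met when the one before it is completed fails the run):
1. all three bottles stand upright in the side tray, the jar still in its place (x of bottle_red_center in the frame of side_tray_floor between -0.12 and 0.12 m and y of bottle_red_center in the frame of side_tray_floor between -0.05 and 0.05 m and z of bottle_red_center in the frame of side_tray_floor between 0.057 and 0.068 m and angle between each of bottle_red_center, bottle_green_center, bottle_blue_center's own z axis and vertical below 0.1 rad and x of bottle_green_center in the frame of side_tray_floor between -0.12 and 0.12 m and y of bottle_green_center in the frame of side_tray_floor between -0.05 and 0.05 m and z of bottle_green_center in the frame of side_tray_floor between 0.057 and 0.068 m and x of bottle_blue_center in the frame of side_tray_floor between -0.12 and 0.12 m and y of bottle_blue_center in the frame of side_tray_floor between -0.05 and 0.05 m and z of bottle_blue_center in the frame of side_tray_floor between 0.057 and 0.068 m and distance of jar_center from where it was at the start of the episode below 0.03 m), for 0.2 s.
2. the jar stands upright on the cork pad while all three bottles are still in the side tray (horizontal distance between jar_center and sale_pad below 0.015 m and z of jar_center in the frame of sale_pad between 0.025 and 0.035 m and angle between each of jar_center, bottle_red_center, bottle_green_center, bottle_blue_center's own z axis and vertical below 0.1 rad and x of bottle_red_center in the frame of side_tray_floor between -0.12 and 0.12 m and y of bottle_red_center in the frame of side_tray_floor between -0.05 and 0.05 m and z of bottle_red_center in the frame of side_tray_floor between 0.057 and 0.068 m and x of bottle_green_center in the frame of side_tray_floor between -0.12 and 0.12 m and y of bottle_green_center in the frame of side_tray_floor between -0.05 and 0.05 m and z of bottle_green_center in the frame of side_tray_floor between 0.057 and 0.068 m and x of bottle_blue_center in the frame of side_tray_floor between -0.12 and 0.12 m and y of bottle_blue_center in the frame of side_tray_floor between -0.05 and 0.05 m and z of bottle_blue_center in the frame of side_tray_floor between 0.057 and 0.068 m), for 0.2 s.
At the end, for the whole second after the job is handed in: The jar stands upright on the cork pad, its axis within 15 mm of the pad's centre; each bottle stands upright (within 0.1 rad) on the disc of its own colour, its axis within 12 mm of the disc's centre; all released and at rest (horizontal distance between jar_center and sale_pad below 0.015 m and z of jar_center in the frame of sale_pad between 0.025 and 0.035 m and angle between each of jar_center, bottle_red_center, bottle_green_center, bottle_blue_center's own z axis and vertical below 0.1 rad and linear speed of each of jar, bottle_red, bottle_green, bottle_blue below 0.02 m/s and horizontal distance between bottle_red_center and spot_red_top below 0.012 m and z of bottle_red_center in the frame of spot_red_top between 0.057 and 0.068 m and horizontal distance between bottle_green_center and spot_green_top below 0.012 m and z of bottle_green_center in the frame of spot_green_top between 0.057 and 0.068 m and horizontal distance between bottle_blue_center and spot_blue_top below 0.012 m and z of bottle_blue_center in the frame of spot_blue_top between 0.057 and 0.068 m); the robot touches nothing.
It fails at once if a bottle or the jar is dropped rather than set down (it falls freely, out of the fingers, faster than 0.4 m/s: a fall of some 10 mm or more) ((linear speed of bottle_red above 0.4 m/s and contact force between the fingers and bottle_red below 0.1 N) or (linear speed of bottle_green above 0.4 m/s and contact force between the fingers and bottle_green below 0.1 N) or (linear speed of bottle_blue above 0.4 m/s and contact force between the fingers and bottle_blue below 0.1 N) or (linear speed of jar above 0.4 m/s and contact force between the fingers and jar below 0.1 N)).
It fails at once if a bottle or the jar tips over (more than 0.6 rad) (angle between any of bottle_red_center, bottle_green_center, bottle_blue_center, jar_center's own z axis and vertical above 0.6 rad).
It fails at once if the cup of brushes is moved by more than 20 mm or tipped (distance of brush_cup_center from where it was at the start of the episode above 0.02 m or angle between brush_cup_center's own z axis and vertical above 0.35 rad).
It also fails if it takes over 144 s, if anything falls off the work surface, if the arm or the gripper's body presses on something with over 40 N, if the wrist force passes 120 N, or if a joint passes its speed limit or range.

## Working session

There is one attempt and no reset: what is moved stays moved. The work goes in short steps, Python scripts to look and compute and a tool call to move; the robot and the scene stay as the last step left them, time stands still between calls to the robot, and variables do not carry over. Pictures are saved under pics/ and viewed, about 12 in all and at most 16, crops included, and the job is handed in when it is done.

Besides the shell and the picture viewer there is one more tool, called after "Call:" as name(argument=value, ...) on one line, values as JSON. arm_command: Moves the arm, as the interface text tells. Its arguments: {"type":"object","properties":{"targets":{"type":"array"},"newtons":{"type":"number"}},"required":["targets"]}

```bash
mkdir -p pics
cat > h.py <<'E'
import numpy as np, cv2, json
from bench import sense, read_camera
def ray_plane(c,uv,z):
    K,R,t=[np.array(c[k],float) for k in("intrinsics","R","t")]
    d=R.T@np.linalg.inv(K)@np.array([uv[0],uv[1],1.]); o=-R.T@t
    return o+d*(z-o[2])/d[2]
def proj(c,X):
    K,R,t=[np.array(c[k],float) for k in("intrinsics","R","t")]
    p=K@(R@np.array(X,float)+t); return p[:2]/p[2]
E
python3 - <<'E'
from h import *
print(sense())
for n in("scene","side"):
    c=read_camera(n); cv2.imwrite(f"pics/{n}0.png",c["frame"])
    R=np.array(c["R"]);print(n,-R.T@np.array(c["t"]),R[2])
    np.savez(f"{n}0.npz",**{k:np.array(v) for k,v in c.items()})
E
```

```text
{'time': 0.0, 'joint_positions': array([-1.38767922e+00,  3.08978085e-01,  1.63519632e+00,  2.79355937e-05,
        1.19970973e+00, -6.97058389e-02]), 'qd': array([ 0.00064981,  0.00071417,  0.00185667, -0.00115965,  0.00039518,
       -0.00214355]), 'joint_torque': array([ 3.19292749e-04, -4.15248513e+01, -2.76667643e+01, -2.34475583e-04,
        1.00345883e-02,  1.69134586e-07]), 'eef_pos': array([ 156.16352612, -604.32235723,  230.059196  ]), 'orientation': array([ 9.92020693e-01,  1.26069944e-01, -5.19447058e-05, -1.14463488e-03]), 'force': array([ 0.63355394, -0.23355391,  0.14979863]), 'moment': array([ 0.06047233,  0.05574443, -0.02820923]), 'gripper_width': 0.9994455042482918}
scene [1117.51788369   82.98657657 1152.07356754] [-4.93448158e-01  6.84471876e-04 -8.69774940e-01]
side [ 332.0714615  -926.64425221  780.87718843] [ 0.15445138  0.81274598 -0.56177286]
```

View pics/scene0.png

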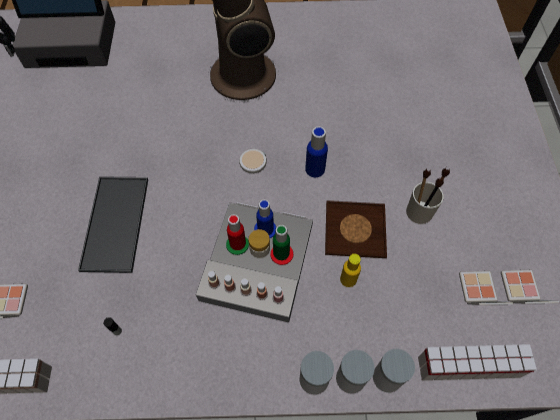

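View pics/side0.png

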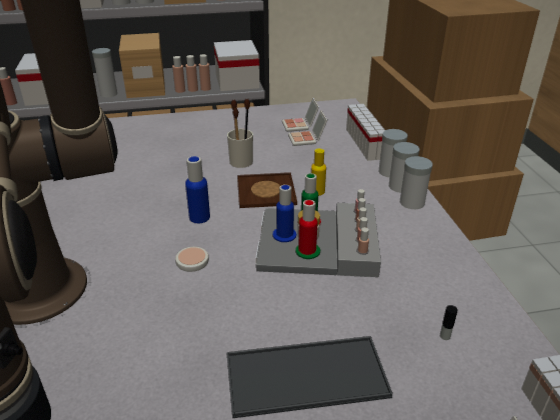

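The scene view shows red at (234,219) standing on green, green at (281,230) on red, and blue at (264,205) on its own disc. The tall blue bottle at (317,130) is a lookalike. The tray is at about (114,224), the pad at (356,228), and the cup at (425,200). The side view agrees.

Run:
```python
from h import *
S=dict(np.load("scene0.npz")); D=dict(np.load("side0.npz"))
def blob(c,uv,r,f):
    hsv=cv2.cvtColor(c["frame"],cv2.COLOR_BGR2HSV); m=np.zeros(hsv.shape[:2],bool)
    u,v=uv; m[v-r:v+r+1,u-r:u+r+1]=f(hsv[v-r:v+r+1,u-r:u+r+1].astype(int)); n,l,s,ce=cv2.connectedComponentsWithStats(m.astype(np.uint8))
    if n<2: return None
    k=1+np.argmax(s[1:,4]); return ce[k],s[k]
# project test guess: cap tops at z=150 from manual pixels both views
man={"red":((234,217),(309,202)),"blue":((264,204),(285,188)),"green":((281,229),(310,177))}
col={"red":lambda h:((h[...,0]<8)|(h[...,0]>172))&(h[...,1]>130)&(h[...,2]>80),"blue":lambda h:(abs(h[...,0]-118)<12)&(h[...,1]>130)&(h[...,2]>60),"green":lambda h:(abs(h[...,0]-65)<20)&(h[...,1]>110)&(h[...,2]>40)}
for k,(a,b) in man.items():
    for c,p in((S,a),(D,b)):
        r=blob(c,p,5,col[k]); print(k,r, ray_plane(c,r[0] if r else p,150).round(1))
print("jar",ray_plane(S,(259,239),80))
hsv=cv2.cvtColor(S["frame"],cv2.COLOR_BGR2HSV); m=((hsv[...,2]<75)&(hsv[...,1]<70)).astype(np.uint8); m[:, :60]=0;m[:,170:]=0;m[:165]=0;m[285:]=0
cs=max(cv2.findContours(m,0,2)[0],key=cv2.contourArea)
bx=cv2.boxPoints(cv2.minAreaRect(cs)); print("tray box",bx,cv2.contourArea(cs)); ap=cv2.approxPolyDP(cs,6,True)[:,0]
for p in ap: print(p,ray_plane(S,p,6).round(0))
for p in ((229,352),(381,341),(388,399),(234,409)): print("side tray",ray_plane(D,p,12).round(0))
m=((abs(hsv[...,0].astype(int)-12)<8)&(hsv[...,1]>70)&(hsv[...,2]>85)).astype(np.uint8);mm=np.zeros_like(m);mm[205:252,332:380]=m[205:252,332:380]
cs=max(cv2.findContours(mm,0,2)[0],key=cv2.contourArea);e=cv2.fitEllipse(cs);print("pad",e,ray_plane(S,e[0],8).round(1)); print("pad side",ray_plane(D,(267,189),8).round(1))
print("salecorners",[ray_plane(S,p,10).round(0)[:2] for p in((327,203),(386,204),(386,255),(325,250))])
print("cup",ray_plane(S,(427,195),90),"decoy blue",ray_plane(S,(318,131),150))
```

```text
red (array([233.12765957, 218.91489362]), array([229, 216,   9,   7,  47], dtype=int32)) [579.7  -7.3 150. ]
red (array([308.5       , 202.11764706]), array([305, 200,   8,   5,  34], dtype=int32)) [576.8  -6.9 150. ]
blue (array([263.68292683, 203.70731707]), array([260, 201,   8,   7,  41], dtype=int32)) [542.7  61.6 150. ]
blue (array([285.07692308, 186.76923077]), array([282, 185,   7,   5,  26], dtype=int32)) [540.9  62.1 150. ]
green (array([280.83333333, 229.42857143]), array([277, 227,   9,   6,  42], dtype=int32)) [609.3  98.4 150. ]
green (array([310.08695652, 175.43478261]), array([307, 174,   7,   4,  23], dtype=int32)) [606.3  98.5 150. ]
jar [597.22459827  47.71304026  80.        ]
tray box [[ 77.99538  270.82678 ]
 [ 95.530014 169.12585 ]
 [148.13857  178.19629 ]
 [130.60393  279.89722 ]] 4735.0
[ 99 177] [ 363. -383.    6.]
[ 79 271] [ 634. -393.    6.]
[131 272] [ 640. -266.    6.]
[147 178] [ 371. -253.    6.]
side tray [ 372. -255.   12.]
side tray [ 651. -283.   12.]
side tray [ 619. -405.   12.]
side tray [ 366. -375.   12.]
pad ((355.4316711425781, 227.99513244628906), (27.140247344970703, 31.325992584228516), 105.39987182617188) [539.  288.4   8. ]
pad side [538.4 283.    8. ]
salecorners [array([465., 222.]), array([473., 374.]), array([616., 355.]), array([598., 207.])]
cup [496.49223918 455.54463522  90.        ] decoy blue [340.20395975 198.57481763 150.        ]
```

Call:
arm_command(targets=[1, 19, 32, 5, -1, 1, 38, 64, 10, -2, 1, 58, 96, 15, -3, 1, 77, 128, 20, -4, 1, 96, 160, 24, -5], newtons=40)

```text
time: 0.52
eef_pos: [252.7, -443.4, 255.0]
orientation: [0.997, 0.082, -0.0, -0.0]
force: [0.9, -0.4, 0.1]
gripper_width: 0.999
```

Call:
arm_command(targets=[1, 19, 32, 5, -1, 1, 38, 64, 10, -2, 1, 58, 96, 15, -3, 1, 77, 128, 20, -4, 1, 96, 160, 24, -5])

```text
time: 0.93
eef_pos: [348.7, -283.4, 279.4]
orientation: [0.999, 0.039, 0.0, 0.0]
force: [-0.3, 0.5, -0.3]
gripper_width: 1.0
```

Call:
arm_command(targets=[1, 19, 32, 5, -1, 1, 38, 64, 10, -2, 1, 58, 96, 15, -3, 1, 77, 128, 20, -4, 1, 96, 160, 24, -5])

```text
time: 1.35
eef_pos: [444.7, -123.3, 303.4]
orientation: [1.0, -0.005, 0.0, 0.0]
force: [1.0, -0.4, -0.1]
gripper_width: 1.001
```

Call:
arm_command(targets=[0.8, 19, 32, 5, -1, 0.7, 38, 64, 10, -2, 0.65, 68, 120, 24, -5, 0.65, 68, 120, 24, -5, 0.65, 68, 120, 24, -5])

```text
time: 1.77
eef_pos: [514.4, -1.2, 328.2]
orientation: [0.999, -0.046, 0.001, -0.001]
force: [0.0, -0.2, 0.5]
gripper_width: 0.65
```

```bash
cat >> h.py <<'E'
from scipy.spatial.transform import Rotation as Ro
def wrist(name):
    s=sense(); c=read_camera("wrist"); T=np.array(c["tool_from_camera"],float)
    Rt=Ro.from_quat(s["orientation"]).as_matrix()
    Rw=Rt@T[:3,:3]; tw=Rt@T[:3,3]+np.array(s["eef_pos"])
    c["R"]=Rw.T; c["t"]=-Rw.T@tw; cv2.imwrite(f"pics/{name}.png",c["frame"])
    np.savez(f"{name}.npz",**{k:np.array(v) for k,v in c.items()})
    print("t",s["time"],"tcp",s["eef_pos"].round(1),"cam",tw.round(0),"fwd",Rw[:,2].round(2),"w",round(s["gripper_width"],3),"F",s["force"].round(1)); return c
E
python3 -c "
from h import *
wrist('w1')"
```

```text
t 1.7667 tcp [514.4  -1.2 328.2] cam [589.  -8. 472.] fwd [-0.29  0.03 -0.96] w 0.65 F [ 0.  -0.2  0.5]
```

View pics/w1.png

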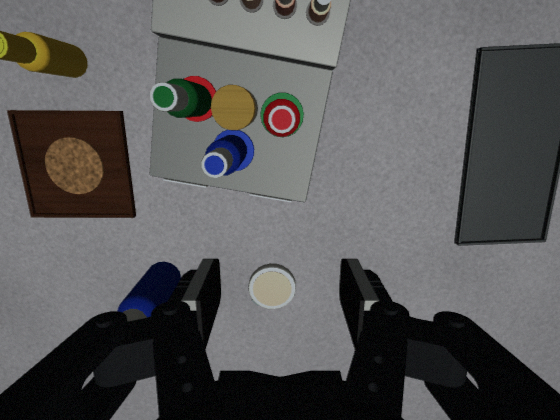

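The wrist view shows the caps at green (165,97), blue (214,163) and red (282,119). The jar lid is at (233,107), the pad at (74,165), and the tray runs from (457,243) to (480,47).

Run:
```python
from h import *
W=dict(np.load("w1.npz")); hsv=cv2.cvtColor(W["frame"],cv2.COLOR_BGR2HSV).astype(int)
def el(mask,u,v,r,open_=False):
    m=np.zeros(mask.shape,np.uint8); m[max(0,v-r):v+r,u-r:u+r]=mask[max(0,v-r):v+r,u-r:u+r]
    m=cv2.morphologyEx(m,cv2.MORPH_CLOSE,np.ones((5,5)))
    c=max(cv2.findContours(m,0,2)[0],key=cv2.contourArea); return cv2.fitEllipse(cv2.convexHull(c))
S=hsv[...,1]
for n,u,v in(("green",165,97),("blue",214,163),("red",282,119)):
    e=el((S>110).astype(np.uint8),u,v,10); print(n,np.round(e[0]),np.round(e[1]),ray_plane(W,e[0],150).round(1))
e=el(((abs(hsv[...,0]-20)<8)&(S>80)).astype(np.uint8),233,107,26); print("jar",e,ray_plane(W,e[0],80).round(1))
e=el(((abs(hsv[...,0]-14)<10)&(S>60)&(hsv[...,2]>75)).astype(np.uint8),74,165,34); print("pad",e,ray_plane(W,e[0],8).round(1))
print("tray", [ray_plane(W,p,12).round(0)[:2] for p in((477,47),(457,243),(546,240))])
print("sale",[ray_plane(W,p,10).round(0)[:2] for p in((9,111),(123,111),(135,216),(31,217))])
```

```text
green [163.  96.] [19. 22.] [608.8  98.6 150. ]
blue [214. 164.] [18. 20.] [542.4  61.5 150. ]
red [281. 119.] [20. 20.] [578.7  -8.  150. ]
jar ((232.73214721679688, 106.96791076660156), (44.132320404052734, 46.22251892089844), 134.71340942382812) [594.6  45.5  80. ]
pad ((73.46795654296875, 165.31724548339844), (51.80731201171875, 62.13152313232422), 131.9479217529297) [538.7 288.3   8. ]
tray [array([ 639., -261.]), array([ 373., -252.]), array([ 366., -383.])]
sale [array([618., 353.]), array([604., 201.]), array([458., 218.]), array([470., 370.])]
```

Call:
arm_command(targets=[0.65, 33, -2, 0, 0, 0.65, 66, -3, 0, 0, 0.65, 66, -3, -40, 0, 0.65, 66, -3, -80, 0, 0.65, 66, -3, -110, 0])

```text
time: 2.23
eef_pos: [576.6, -9.4, 213.9]
orientation: [0.999, -0.049, -0.002, 0.0]
force: [-0.7, 0.5, -0.4]
gripper_width: 0.651
```

Call:
arm_command(targets=[0.65, 0, 0, -15, 0, 0.65, 0, 0, -25, 0, 0.65, 0, 0, -30, 0, 0.65, 0, 0, -30, 0, 0.65, 0, 0, -30, 0])

```text
time: 2.65
eef_pos: [579.0, -8.7, 188.4]
orientation: [0.999, -0.048, 0.001, 0.0]
force: [1.0, 0.2, -0.2]
gripper_width: 0.651
```

```bash
python3 -c "
from h import *
wrist('w2')"
```

```text
t 2.65 tcp [579.   -8.7 188.4] cam [653. -15. 332.] fwd [-0.29  0.03 -0.96] w 0.651 F [ 1.   0.2 -0.2]
```

View pics/w2.png

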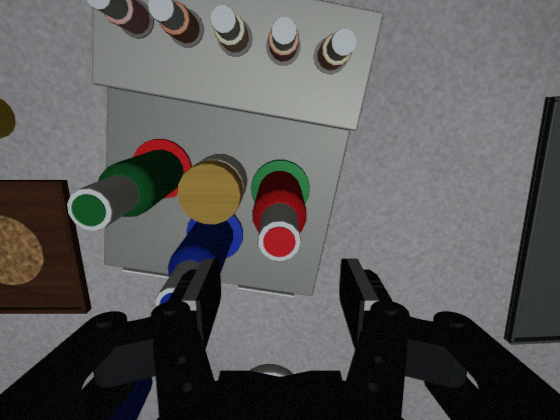

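Red's dot is at (279,241), laterally centred between the fingers. Now I descend and grip.

Call:
arm_command(targets=[0.65, 0, 0, -20, 0, 0.65, 0, 0, -40, 0, 0.65, 0, 0, -58, 0, 0.65, 0, 0, -70, 0, 0.65, 0, 0, -74, 0])

```text
time: 3.12
eef_pos: [577.7, -8.1, 112.4]
orientation: [0.999, -0.048, -0.001, -0.0]
force: [-1.1, -0.7, 0.5]
gripper_width: 0.649
```

Call:
arm_command(targets=[0.2, 0, 0, 0, 0, 0.2, 0, 0, 0, 0, 0.1, 0, 0, 0, 0, 0.1, 0, 0, 0, 0, 0.1, 0, 0, 0, 0], newtons=40)

```text
time: 3.53
eef_pos: [579.7, -8.3, 114.9]
orientation: [0.999, -0.048, 0.002, 0.0]
force: [0.4, 0.3, 3.5]
gripper_width: 0.292
```

```bash
python3 -c "
from h import *
s=sense();print(s['eef_pos'],s['gripper_width'],s['force'])"
```

```text
[579.70831988  -8.28119944 114.85486896] 0.29207733125911506 [0.37858089 0.3157171  3.53181666]
```

Call:
arm_command(targets=[0.1, 0, 0, 8, 0, 0.1, 0, 0, 24, 0, 0.1, 0, 0, 44, 0, 0.1, 0, 0, 60, 0, 0.1, 0, -10, 65, 0])

```text
time: 3.95
eef_pos: [579.9, -17.2, 181.5]
orientation: [0.999, -0.047, 0.002, -0.0]
force: [1.5, -0.0, -1.4]
gripper_width: 0.289
```

Call:
arm_command(targets=[0.1, 0, -20, 0, 0, 0.1, 0, -50, 0, 0, 0.1, 0, -85, 0, 0, 0.1, 0, -120, 0, 0, 0.1, 0, -155, 0, 0])

```text
time: 4.37
eef_pos: [577.3, -174.9, 177.7]
orientation: [0.999, -0.048, -0.001, -0.0]
force: [0.6, 0.5, -2.3]
gripper_width: 0.293
```

Call:
arm_command(targets=[0.1, 0, -35, 0, 0, 0.1, 0, -70, 0, 0, 0.1, 0, -105, 0, 0, 0.1, 0, -135, 0, 0, 0.1, 0, -150, 0, 0])

```text
time: 4.78
eef_pos: [577.0, -327.7, 177.6]
orientation: [0.999, -0.05, -0.0, 0.001]
force: [0.8, -0.2, -1.4]
gripper_width: 0.297
```

Call:
arm_command(targets=[0.1, 0, 0, -10, 0, 0.1, 0, 0, -35, 0, 0.1, 0, 0, -60, 0, 0.1, 0, 0, -70, 0, 0.1, 0, 0, -75, 0])

```text
time: 5.2
eef_pos: [575.7, -320.5, 99.4]
orientation: [0.999, -0.048, -0.003, -0.002]
force: [0.3, -0.5, -1.8]
gripper_width: 0.288
```

Run:
```python
from h import *
s=sense();print(s['time'],s['eef_pos'],s['gripper_width'],s['force'])
cs=read_camera("side")["frame"]; cv2.imwrite("pics/s1.png",cs)
```

```text
5.2 [ 575.72686702 -320.51631211   99.43447145] 0.28817395437594967 [ 0.26102258 -0.46638508 -1.81259754]
```

View pics/s1.png

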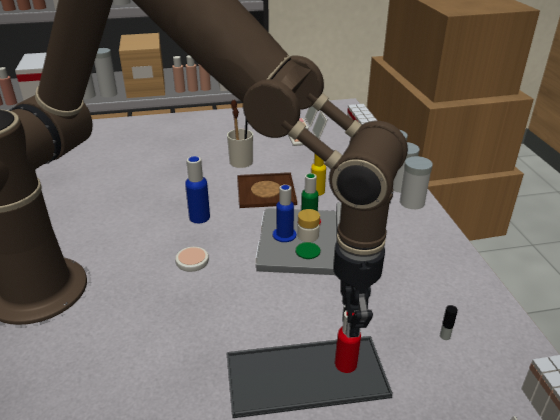

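The red bottle is held upright over the tray's right part at (347,350). I lower it gently while watching the force.

Call:
arm_command(targets=[0.1, 0, 0, -2, 0, 0.1, 0, 0, -4, 0, 0.1, 0, 0, -6, 0, 0.1, 0, 0, -8, 0, 0.1, 0, 0, -8, 0])

```text
time: 5.67
eef_pos: [578.6, -323.2, 95.8]
orientation: [0.999, -0.048, 0.0, 0.0]
force: [0.6, 0.3, -1.8]
gripper_width: 0.291
```

Call:
arm_command(targets=[0.1, 0, 0, -1, 0, 0.1, 0, 0, -2, 0, 0.1, 0, 0, -3, 0, 0.1, 0, 0, -3, 0, 0.1, 0, 0, -3, 0])

```text
time: 6.08
eef_pos: [578.9, -323.5, 93.9]
orientation: [0.999, -0.048, 0.001, 0.0]
force: [-1.8, 1.0, 5.1]
gripper_width: 0.295
```

Call:
arm_command(targets=[0.4, 0, 0, 0, 0, 0.65, 0, 0, 0, 0, 0.65, 0, 0, 0, 0, 0.65, 0, 0, 0, 0, 0.65, 0, 0, 10, 0])

```text
time: 6.5
eef_pos: [576.5, -322.1, 99.9]
orientation: [0.999, -0.048, -0.002, -0.001]
force: [-0.2, 0.3, 0.1]
gripper_width: 0.651
```

Call:
arm_command(targets=[0.65, 0, 0, 20, 0, 0.65, 0, 0, 50, 0, 0.65, 0, 0, 85, 0, 0.65, 0, 10, 110, 0, 0.65, -3, 35, 110, 0])

```text
time: 6.92
eef_pos: [579.9, -293.1, 221.3]
orientation: [0.999, -0.049, 0.007, 0.004]
force: [1.7, 0.4, 1.3]
gripper_width: 0.655
```

Call:
arm_command(targets=[0.65, -4, 40, 0, 0, 0.65, -8, 80, 0, 0, 0.65, -12, 120, 0, 0, 0.65, -16, 160, 0, 0, 0.65, -20, 200, 0, 0])

```text
time: 7.33
eef_pos: [555.0, -86.5, 213.2]
orientation: [0.999, -0.048, 0.001, 0.0]
force: [0.2, 0.0, 0.6]
gripper_width: 0.65
```

Call:
arm_command(targets=[0.65, -4, 40, 0, 0, 0.65, -8, 80, 0, 0, 0.65, -11, 115, 0, 0, 0.65, -13, 140, 0, 0, 0.65, -13, 150, 0, 0])

```text
time: 7.75
eef_pos: [541.7, 65.3, 213.1]
orientation: [0.999, -0.046, 0.0, -0.001]
force: [-0.4, -1.0, 0.1]
gripper_width: 0.648
```

Call:
arm_command(targets=[0.65, 0, 1, -20, 0, 0.65, 0, 1, -50, 0, 0.65, 0, 1, -80, 0, 0.65, 0, 1, -95, 0, 0.65, 0, 1, -99, 0])

```text
time: 8.17
eef_pos: [539.6, 62.1, 110.1]
orientation: [0.999, -0.048, -0.003, 0.0]
force: [-1.1, -0.1, -0.1]
gripper_width: 0.651
```

Run:
```python
from h import *
c=wrist('w3')
```

```text
t 8.1667 tcp [539.6  62.1 110.1] cam [615.  55. 253.] fwd [-0.3   0.03 -0.95] w 0.651 F [-1.1 -0.1 -0.1]
```

View pics/w3.png

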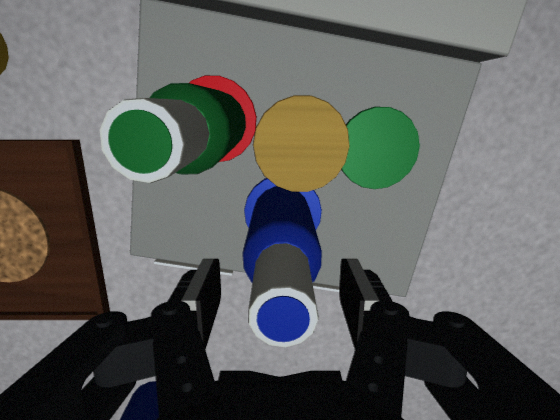

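Blue's cap at (283,318) sits between the fingers, with the green disc at (380,147) now clear. I grip and carry it to the tray.

Call:
arm_command(targets=[0.2, 0, 0, 0, 0, 0.1, 0, 0, 0, 0, 0.1, 0, 0, 0, 0, 0.1, 0, 0, 0, 0, 0.1, 0, 0, 0, 0])

```text
time: 8.63
eef_pos: [544.0, 62.6, 115.2]
orientation: [0.999, -0.048, 0.002, 0.0]
force: [0.4, -1.4, 4.5]
gripper_width: 0.293
```

Call:
arm_command(targets=[0.1, 0, 0, 8, 0, 0.1, 0, 0, 24, 0, 0.1, 0, 0, 44, 0, 0.1, 0, 0, 60, 0, 0.1, -3, -10, 65, 0])

```text
time: 9.05
eef_pos: [541.3, 54.0, 181.3]
orientation: [0.999, -0.047, 0.003, -0.001]
force: [0.9, -0.9, -1.4]
gripper_width: 0.295
```

Call:
arm_command(targets=[0.1, -7, -22, 0, 0, 0.1, -17, -57, 0, 0, 0.1, -27, -92, 0, 0, 0.1, -38, -127, 0, 0, 0.1, -49, -162, 0, 0])

```text
time: 9.47
eef_pos: [488.4, -110.6, 177.6]
orientation: [0.999, -0.048, -0.001, -0.0]
force: [0.6, -0.2, -2.0]
gripper_width: 0.293
```

Call:
arm_command(targets=[0.1, -11, -37, 0, 0, 0.1, -22, -74, 0, 0, 0.1, -33, -111, 0, 0, 0.1, -44, -148, 0, 0, 0.1, -54, -180, 0, 0])

```text
time: 9.88
eef_pos: [434.1, -291.2, 177.7]
orientation: [0.999, -0.049, -0.001, -0.0]
force: [0.8, 0.6, -2.0]
gripper_width: 0.295
```

Call:
arm_command(targets=[0.1, -6, -20, 0, 0, 0.1, -9, -30, -10, 0, 0.1, -9, -30, -40, 0, 0.1, -9, -30, -65, 0, 0.1, -9, -30, -75, 0])

```text
time: 10.3
eef_pos: [423.9, -316.3, 98.6]
orientation: [0.999, -0.048, -0.003, -0.003]
force: [-1.0, 0.2, -2.5]
gripper_width: 0.293
```

Call:
arm_command(targets=[0.1, 0, 0, -2, 0, 0.1, 0, 0, -4, 0, 0.1, 0, 0, -6, 0, 0.1, 0, 0, -8, 0, 0.1, 0, 0, -8, 0])

```text
time: 10.72
eef_pos: [428.1, -319.5, 96.2]
orientation: [0.999, -0.048, 0.001, 0.001]
force: [-0.3, -0.2, -1.9]
gripper_width: 0.296
```

Call:
arm_command(targets=[0.1, 0, 0, -1, 0, 0.1, 0, 0, -2, 0, 0.1, 0, 0, -3, 0, 0.1, 0, 0, -3, 0, 0.1, 0, 0, -3, 0])

```text
time: 11.13
eef_pos: [428.2, -319.9, 94.2]
orientation: [0.999, -0.048, 0.001, 0.001]
force: [-1.1, 0.6, 6.3]
gripper_width: 0.294
```

Call:
arm_command(targets=[0.4, 0, 0, 0, 0, 0.65, 0, 0, 0, 0, 0.65, 0, 0, 0, 0, 0.65, 0, 0, 0, 0, 0.65, 0, 0, 10, 0])

```text
time: 11.55
eef_pos: [425.8, -317.8, 100.5]
orientation: [0.999, -0.048, -0.002, -0.001]
force: [-0.8, -0.5, -0.7]
gripper_width: 0.648
```

Call:
arm_command(targets=[0.65, 0, 0, 20, 0, 0.65, 0, 0, 50, 0, 0.65, 0, 0, 85, 0, 0.65, 4, 10, 110, 0, 0.65, 15, 35, 110, 0])

```text
time: 11.97
eef_pos: [445.6, -289.0, 220.0]
orientation: [0.999, -0.05, 0.005, 0.005]
force: [0.5, -0.4, 0.9]
gripper_width: 0.644
```

Call:
arm_command(targets=[0.65, 16, 37, 0, 0, 0.65, 32, 74, 0, 0, 0.65, 48, 111, 0, 0, 0.65, 64, 148, 0, 0, 0.65, 80, 185, 0, 0])

```text
time: 12.38
eef_pos: [522.8, -97.4, 213.2]
orientation: [0.999, -0.048, 0.001, 0.0]
force: [0.4, -0.9, -0.0]
gripper_width: 0.648
```

Call:
arm_command(targets=[0.65, 16, 37, 0, 0, 0.65, 32, 74, 0, 0, 0.65, 48, 111, 0, 0, 0.65, 64, 148, 0, 0, 0.65, 77, 178, 0, 0])

```text
time: 12.8
eef_pos: [600.1, 81.8, 213.1]
orientation: [0.999, -0.048, 0.001, -0.0]
force: [0.8, -0.5, 0.8]
gripper_width: 0.648
```

Call:
arm_command(targets=[0.65, 9, 21, 0, 0, 0.65, 9, 21, -30, 0, 0.65, 9, 21, -65, 0, 0.65, 9, 21, -90, 0, 0.65, 9, 21, -99, 0])

```text
time: 13.22
eef_pos: [604.8, 99.9, 109.0]
orientation: [0.999, -0.048, -0.004, 0.001]
force: [-1.3, -0.3, -1.3]
gripper_width: 0.652
```

Run:
```python
from h import *
c=wrist('w4'); K=c
print(proj(K,(608.8,98.6,150)), proj(K,(608.8+13,98.6,150)))
```

```text
t 13.2167 tcp [604.8  99.9 109. ] cam [680.  93. 252.] fwd [-0.3   0.03 -0.95] w 0.652 F [-1.3 -0.3 -1.3]
[283.82699659 315.07429488] [280.3398354  282.95685894]
```

View pics/w4.png

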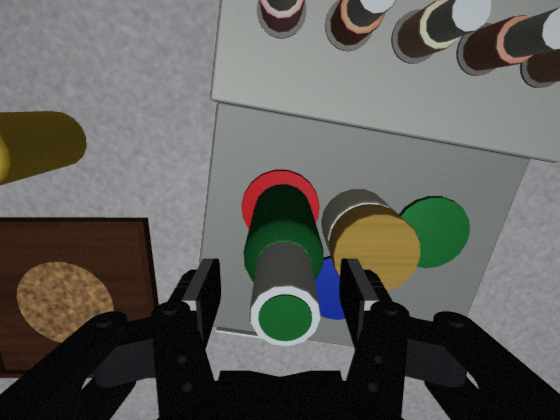

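Green's cap at (285,317) is centred. I grip it, carry it over the jar with clearance, and set it in the middle tray slot.

Call:
arm_command(targets=[0.2, 0, 0, 0, 0, 0.1, 0, 0, 0, 0, 0.1, 0, 0, 0, 0, 0.1, 0, 0, 0, 0, 0.1, 0, 0, 0, 0])

```text
time: 13.68
eef_pos: [610.1, 99.8, 115.7]
orientation: [0.999, -0.048, 0.002, -0.0]
force: [1.2, 0.1, 3.4]
gripper_width: 0.291
```

Call:
arm_command(targets=[0.1, 0, 0, 8, 0, 0.1, 0, 0, 28, 0, 0.1, 0, 0, 56, 0, 0.1, 0, 0, 80, 0, 0.1, -3, -11, 85, 0])

```text
time: 14.1
eef_pos: [608.7, 90.4, 203.8]
orientation: [0.999, -0.047, 0.005, -0.001]
force: [0.4, -0.7, -2.2]
gripper_width: 0.296
```

Call:
arm_command(targets=[0.1, -6, -22, 0, 0, 0.1, -15, -59, 0, 0, 0.1, -25, -98, 0, 0, 0.1, -35, -137, 0, 0, 0.1, -45, -176, 0, 0])

```text
time: 14.52
eef_pos: [558.2, -89.0, 197.3]
orientation: [0.999, -0.048, -0.001, 0.0]
force: [-0.1, 0.5, -2.4]
gripper_width: 0.296
```

Call:
arm_command(targets=[0.1, -10, -39, 0, 0, 0.1, -20, -78, 0, 0, 0.1, -30, -117, 0, 0, 0.1, -40, -156, 0, 0, 0.1, -50, -193, 0, 0])

```text
time: 14.93
eef_pos: [508.0, -282.2, 197.3]
orientation: [0.999, -0.048, -0.001, -0.0]
force: [0.8, 0.9, -2.2]
gripper_width: 0.292
```

Call:
arm_command(targets=[0.1, -7, -30, 0, 0, 0.1, -8, -41, -15, 0, 0.1, -8, -41, -50, 0, 0.1, -8, -41, -80, 0, 0.1, -8, -41, -93, 0])

```text
time: 15.35
eef_pos: [497.7, -319.6, 100.0]
orientation: [0.999, -0.049, -0.004, -0.003]
force: [-1.2, 1.0, -2.9]
gripper_width: 0.288
```

Call:
arm_command(targets=[0.1, 0, 0, -2, 0, 0.1, 0, 0, -4, 0, 0.1, 0, 0, -6, 0, 0.1, 0, 0, -9, 0, 0.1, 0, 0, -10, 0])

```text
time: 15.77
eef_pos: [503.5, -321.7, 96.8]
orientation: [0.999, -0.048, 0.001, 0.001]
force: [0.1, -0.2, -2.2]
gripper_width: 0.291
```

Call:
arm_command(targets=[0.1, 0, 0, -1, 0, 0.1, 0, 0, -2, 0, 0.1, 0, 0, -3, 0, 0.1, 0, 0, -3, 0, 0.1, 0, 0, -3, 0])

```text
time: 16.18
eef_pos: [503.4, -321.8, 94.7]
orientation: [0.999, -0.048, 0.001, 0.001]
force: [-0.5, 2.0, 6.4]
gripper_width: 0.292
```

Call:
arm_command(targets=[0.4, 0, 0, 0, 0, 0.65, 0, 0, 0, 0, 0.65, 0, 0, 0, 0, 0.65, 0, 0, 0, 0, 0.65, 0, 0, 10, 0])

```text
time: 16.6
eef_pos: [500.7, -319.9, 100.3]
orientation: [0.999, -0.048, -0.002, -0.001]
force: [-0.5, 0.5, -0.5]
gripper_width: 0.65
```

Call:
arm_command(targets=[0.65, 0, 0, 20, 0, 0.65, 0, 0, 50, 0, 0.65, 0, 0, 85, 0, 0.65, 0, 5, 120, 0, 0.65, 4, 20, 155, 0])

```text
time: 17.02
eef_pos: [505.6, -302.4, 259.4]
orientation: [0.999, -0.049, -0.0, 0.001]
force: [1.3, -0.1, -0.3]
gripper_width: 0.648
```

Call:
arm_command(targets=[1, 4, 38, 0, 0, 1, 8, 76, 0, 0, 1, 12, 114, 0, 0, 1, 16, 152, 0, 0, 1, 20, 190, 0, 0])

```text
time: 17.43
eef_pos: [526.2, -109.5, 258.2]
orientation: [0.999, -0.048, 0.001, 0.0]
force: [0.7, -0.2, -0.6]
gripper_width: 1.001
```

Call:
arm_command(targets=[1, 4, 38, 0, 0, 1, 8, 76, 0, 0, 1, 12, 114, 0, 0, 1, 14, 145, 0, 0, 1, 14, 157, 0, 0])

```text
time: 17.85
eef_pos: [540.3, 49.8, 258.1]
orientation: [0.999, -0.046, 0.0, -0.001]
force: [0.9, -0.7, 0.5]
gripper_width: 1.0
```

Call:
arm_command(targets=[1, 0, 0, 0, 0, 1, 0, 0, 0, 0, 1, 0, 0, 0, 0, 1, 0, 0, 0, 0, 1, 0, 0, 0, 0])

```text
time: 18.27
eef_pos: [540.3, 44.3, 257.3]
orientation: [0.999, -0.049, -0.0, 0.0]
force: [-0.0, -0.8, -0.2]
gripper_width: 1.0
```

```bash
cat > m.py <<'E'
import sys
from h import *
W=wrist(sys.argv[1])
hsv=cv2.cvtColor(W["frame"],cv2.COLOR_BGR2HSV).astype(int); H,S,V=hsv[...,0],hsv[...,1],hsv[...,2]
def big(m,z,n,mode=cv2.RETR_EXTERNAL):
    m=cv2.morphologyEx(m.astype(np.uint8),cv2.MORPH_OPEN,np.ones((3,3)))
    for c in sorted(cv2.findContours(m,0,2)[0],key=cv2.contourArea)[::-1][:2]:
        if cv2.contourArea(c)<300: continue
        e=cv2.fitEllipse(cv2.convexHull(c)); x,y,w,h=cv2.boundingRect(c)
        print(n,np.round(e[0],1),np.round(e[1]),ray_plane(W,e[0],z).round(1))
sat=(S>120)&(V>40)
big(sat&((H<6)|(H>172)),25,"red"); big(sat&(abs(H-65)<20),25,"green"); big(sat&(abs(H-115)<14),25,"blue")
big((abs(H-20)<8)&(S>80)&(V>80),80,"jar")
E
python3 m.py w5
```

```text
t 18.2667 tcp [540.3  44.3 257.3] cam [615.  37. 401.] fwd [-0.29  0.03 -0.96] w 1.0 F [-0.  -0.8 -0.2]
red [223.2 117.1] [50. 53.] [610.5  99.4  25. ]
green [324.  134.8] [49. 51.] [580.8  -8.6  25. ]
blue [266.  175.8] [47. 48.] [541.5  60.2  25. ]
jar [ 80.6 193.6] [59. 70.] [552.7 242.3  80. ]
jar [272.4 130.2] [52. 53.] [594.8  46.1  80. ]
```

View pics/w5.png

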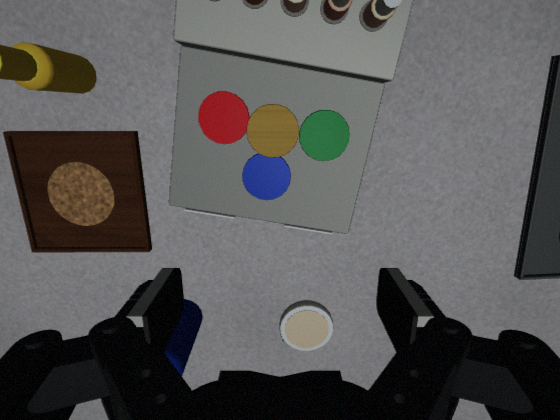

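The jar stands alone at (272,130), with discs red (223,117), green (324,135) and blue (266,176). All are 56 mm from the jar axis, as specified.

Call:
arm_command(targets=[1, 30, 0, 0, 0, 1, 55, 1, -10, 0, 1, 55, 1, -45, 0, 1, 55, 1, -85, 0, 1, 55, 1, -120, 0])

```text
time: 18.73
eef_pos: [595.9, 45.8, 136.0]
orientation: [0.999, -0.049, 0.001, 0.0]
force: [-1.4, -0.2, -0.5]
gripper_width: 0.997
```

Call:
arm_command(targets=[1, 0, 0, -30, 0, 1, 0, 0, -60, 0, 1, 0, 0, -85, 0, 1, 0, 0, -98, 0, 1, 0, 0, -102, 0])

```text
time: 19.15
eef_pos: [592.8, 46.1, 32.2]
orientation: [0.999, -0.049, -0.003, 0.0]
force: [-1.0, 0.0, -0.2]
gripper_width: 1.0
```

Call:
arm_command(targets=[0.8, 0, 0, 0, 0, 0.6, 0, 0, 0, 0, 0.4, 0, 0, 0, 0, 0.4, 0, 0, 0, 0, 0.4, 0, 0, 0, 0])

```text
time: 19.57
eef_pos: [597.6, 46.8, 37.7]
orientation: [0.999, -0.048, 0.002, -0.0]
force: [0.8, -0.7, 4.4]
gripper_width: 0.574
```

Call:
arm_command(targets=[0.4, 0, 0, 6, 0, 0.4, 0, 0, 20, 0, 0.4, 0, 0, 40, 0, 0.4, -2, 9, 55, 0, 0.4, -8, 34, 60, 0])

```text
time: 19.98
eef_pos: [590.3, 78.9, 99.3]
orientation: [0.999, -0.05, 0.003, 0.0]
force: [0.8, 0.5, -1.6]
gripper_width: 0.573
```

Call:
arm_command(targets=[0.4, -8, 35, 0, 0, 0.4, -16, 70, 0, 0, 0.4, -24, 105, 0, 0, 0.4, -32, 140, 0, 0, 0.4, -40, 172, 0, 0])

```text
time: 20.4
eef_pos: [546.5, 254.8, 96.4]
orientation: [0.999, -0.048, 0.0, -0.0]
force: [0.7, -0.2, -2.2]
gripper_width: 0.578
```

Call:
arm_command(targets=[0.4, -5, 22, 0, 0, 0.4, -8, 35, 0, 0, 0.4, -9, 36, -20, 0, 0.4, -9, 36, -45, 0, 0.4, -9, 36, -58, 0])

```text
time: 20.82
eef_pos: [536.8, 288.3, 35.8]
orientation: [0.999, -0.048, -0.001, 0.001]
force: [-1.6, -0.2, -2.3]
gripper_width: 0.577
```

Call:
arm_command(targets=[0.4, 0, 0, -2, 0, 0.4, 0, 0, -4, 0, 0.4, 0, 0, -7, 0, 0.4, 0, 0, -9, 0, 0.4, 0, 0, -10, 0])

```text
time: 21.23
eef_pos: [539.3, 288.9, 28.2]
orientation: [0.999, -0.048, 0.001, -0.0]
force: [0.6, -0.2, -1.6]
gripper_width: 0.579
```

Call:
arm_command(targets=[0.4, 0, 0, -1, 0, 0.4, 0, 0, -2, 0, 0.4, 0, 0, -4, 0, 0.4, 0, 0, -4, 0, 0.4, 0, 0, -4, 0])

```text
time: 21.65
eef_pos: [538.8, 289.0, 25.7]
orientation: [0.999, -0.048, 0.0, 0.0]
force: [-3.8, -2.1, 9.0]
gripper_width: 0.575
```

Call:
arm_command(targets=[0.7, 0, 0, 0, 0, 1, 0, 0, 0, 0, 1, 0, 0, 0, 0, 1, 0, 0, 0, 0, 1, 0, 0, 10, 0])

```text
time: 22.07
eef_pos: [536.4, 288.0, 31.4]
orientation: [0.999, -0.048, -0.002, 0.001]
force: [0.3, -1.5, -0.0]
gripper_width: 1.001
```

Call:
arm_command(targets=[1, 0, 0, 30, 0, 1, 0, 0, 65, 0, 1, 0, 0, 100, 0, 1, 0, 0, 140, 0, 1, 0, -20, 170, 0])

```text
time: 22.48
eef_pos: [539.5, 271.8, 207.6]
orientation: [0.999, -0.047, 0.002, -0.002]
force: [1.1, 0.4, 0.4]
gripper_width: 0.999
```

Call:
arm_command(targets=[1, 0, -40, 10, 0, 1, 0, -80, 20, 0, 0.65, 0, -120, 30, 0, 0.65, 0, -140, 30, 0, 0.65, 0, -150, 30, 0])

```text
time: 22.9
eef_pos: [538.8, 116.1, 235.0]
orientation: [0.999, -0.05, 0.001, 0.0]
force: [0.9, 0.7, 0.4]
gripper_width: 0.654
```

Call:
arm_command(targets=[0.65, 0, 0, 0, 0, 0.65, 0, 0, 0, 0, 0.65, 0, 0, 0, 0, 0.65, 0, 0, 0, 0, 0.65, 0, 0, 0, 0])

```text
time: 23.32
eef_pos: [538.0, 120.2, 232.8]
orientation: [0.999, -0.047, -0.0, -0.0]
force: [-0.0, -0.5, -0.5]
gripper_width: 0.649
```

```bash
python3 m.py w6
python3 - <<'E'
from h import *
W=dict(np.load("w6.npz"));hsv=cv2.cvtColor(W["frame"],cv2.COLOR_BGR2HSV).astype(int)
p=proj(W,(538.5,288,68)); print("exp lid",p)
E
```

```text
t 23.3167 tcp [538.  120.2 232.8] cam [613. 113. 376.] fwd [-0.29  0.03 -0.96] w 0.649 F [-0.  -0.5 -0.5]
red [293.9 107.7] [55. 57.] [610.4  99.2  25. ]
green [401.  127.3] [52. 57.] [580.8  -8.6  25. ]
blue [335.8 171.2] [50. 53.] [541.6  60.1  25. ]
blue [225.1 366.8] [21. 38.] [299.4 214.4  25. ]
jar [106. 207.] [46. 54.] [539.4 282.7  80. ]
jar [133.1 189.5] [65. 74.] [553.4 253.9  80. ]
exp lid [107.0331138  204.84755767]
```

View pics/w6.png

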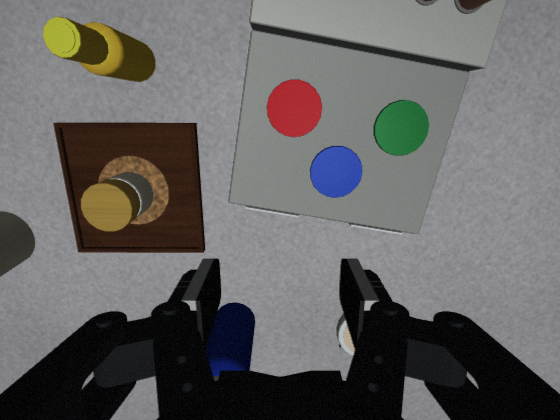

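The lid at (106,207) is within about 2 mm of where a centred jar should appear (107,205), so the jar is good. Next is red, from the tray to the red disc.

Call:
arm_command(targets=[0.65, 2, -20, 0, 0, 0.65, 6, -60, 0, 0, 0.65, 10, -100, 0, 0, 0.65, 14, -140, 0, 0, 0.65, 18, -180, 0, 0])

```text
time: 23.78
eef_pos: [556.4, -61.9, 233.2]
orientation: [0.999, -0.047, 0.0, -0.0]
force: [1.2, 1.2, -0.4]
gripper_width: 0.65
```

Call:
arm_command(targets=[0.65, 4, -40, 0, 0, 0.65, 8, -80, 0, 0, 0.65, 12, -120, 0, 0, 0.65, 16, -160, 0, 0, 0.65, 20, -200, 0, 0])

```text
time: 24.2
eef_pos: [576.6, -262.4, 233.0]
orientation: [0.999, -0.048, -0.0, -0.0]
force: [0.1, 0.1, 0.0]
gripper_width: 0.653
```

Call:
arm_command(targets=[0.65, 2, -35, 0, 0, 0.65, 2, -55, 0, 0, 0.65, 2, -62, -15, 0, 0.65, 2, -62, -45, 0, 0.65, 2, -62, -70, 0])

```text
time: 24.62
eef_pos: [578.5, -322.6, 161.6]
orientation: [0.999, -0.048, 0.0, -0.0]
force: [-0.3, -0.7, -0.5]
gripper_width: 0.648
```

Run:
```python
from h import *
wrist('w7')
```

```text
t 24.6167 tcp [ 578.5 -322.6  161.6] cam [ 653. -330.  305.] fwd [-0.29  0.03 -0.96] w 0.648 F [-0.3 -0.7 -0.5]
```

View pics/w7.png

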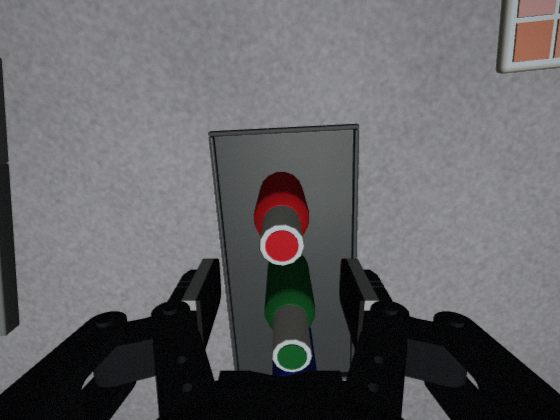

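All three stand upright in the row. Red at (282,244) is centred in the jaws, so I grip and return it.

Call:
arm_command(targets=[0.65, 0, 0, -20, 0, 0.65, 0, 0, -40, 0, 0.65, 0, 0, -58, 0, 0.65, 0, 0, -68, 0, 0.65, 0, 0, -71, 0])

```text
time: 25.08
eef_pos: [576.7, -320.6, 89.2]
orientation: [0.999, -0.047, -0.002, -0.002]
force: [-0.2, 0.8, -1.3]
gripper_width: 0.649
```

Call:
arm_command(targets=[0.2, 0, 0, 0, 0, 0.1, 0, 0, 0, 0, 0.1, 0, 0, 0, 0, 0.1, 0, 0, 0, 0, 0.1, 0, 0, 0, 0])

```text
time: 25.5
eef_pos: [579.2, -323.6, 93.7]
orientation: [0.999, -0.048, 0.001, 0.001]
force: [0.8, -0.2, 1.4]
gripper_width: 0.293
```

Call:
arm_command(targets=[0.1, 0, 0, 10, 0, 0.1, 0, 0, 35, 0, 0.1, 0, 0, 70, 0, 0.1, 0, 0, 100, 0, 0.1, 1, 13, 110, 0])

```text
time: 25.92
eef_pos: [582.0, -313.9, 209.1]
orientation: [0.999, -0.049, 0.005, 0.003]
force: [1.3, -1.3, -0.9]
gripper_width: 0.29
```

Call:
arm_command(targets=[0.1, 2, 25, 0, 0, 0.1, 5, 65, 0, 0, 0.1, 8, 105, 0, 0, 0.1, 11, 145, 0, 0, 0.1, 14, 185, 0, 0])

```text
time: 26.33
eef_pos: [592.1, -122.4, 201.5]
orientation: [0.999, -0.048, -0.001, -0.0]
force: [1.1, -0.5, -1.2]
gripper_width: 0.295
```

Call:
arm_command(targets=[0.1, 3, 40, 0, 0, 0.1, 6, 80, 0, 0, 0.1, 9, 120, 0, 0, 0.1, 12, 160, 0, 0, 0.1, 15, 195, 0, 0])

```text
time: 26.75
eef_pos: [606.7, 73.3, 201.5]
orientation: [0.999, -0.048, -0.001, -0.0]
force: [0.2, 0.0, -1.4]
gripper_width: 0.292
```

Call:
arm_command(targets=[0.1, 2, 22, 0, 0, 0.1, 2, 30, -10, 0, 0.1, 2, 30, -40, 0, 0.1, 2, 30, -65, 0, 0.1, 2, 30, -77, 0])

```text
time: 27.17
eef_pos: [606.3, 99.9, 120.7]
orientation: [0.999, -0.048, -0.004, 0.001]
force: [-1.2, -0.1, -2.3]
gripper_width: 0.292
```

Call:
arm_command(targets=[0.1, 0, 0, -2, 0, 0.1, 0, 0, -4, 0, 0.1, 0, 0, -6, 0, 0.1, 0, 0, -8, 0, 0.1, 0, 0, -9, 0])

```text
time: 27.58
eef_pos: [611.5, 99.7, 117.7]
orientation: [0.999, -0.048, 0.001, -0.0]
force: [0.1, -0.4, -1.5]
gripper_width: 0.296
```

Call:
arm_command(targets=[0.1, 0, 0, -1, 0, 0.1, 0, 0, -2, 0, 0.1, 0, 0, -3, 0, 0.1, 0, 0, -3, 0, 0.1, 0, 0, -3, 0])

```text
time: 28.0
eef_pos: [611.1, 99.8, 114.7]
orientation: [0.999, -0.048, 0.001, -0.0]
force: [-1.3, -0.6, 5.7]
gripper_width: 0.292
```

Call:
arm_command(targets=[0.4, 0, 0, 0, 0, 0.65, 0, 0, 0, 0, 0.65, 0, 0, 0, 0, 0.65, 0, 0, 0, 0, 0.65, 0, 0, 10, 0])

```text
time: 28.42
eef_pos: [608.2, 99.7, 121.0]
orientation: [0.999, -0.048, -0.003, 0.0]
force: [-0.9, 0.7, -1.3]
gripper_width: 0.652
```

Call:
arm_command(targets=[0.65, 0, 0, 20, 0, 0.65, 0, 0, 50, 0, 0.65, 0, 0, 80, 0, 0.65, -4, -10, 95, 0, 0.65, -15, -34, 95, 0])

```text
time: 28.83
eef_pos: [599.6, 67.4, 224.4]
orientation: [0.999, -0.047, 0.006, -0.001]
force: [1.0, -0.1, -0.1]
gripper_width: 0.645
```

Call:
arm_command(targets=[0.65, -16, -37, 0, 0, 0.65, -32, -74, 0, 0, 0.65, -48, -111, 0, 0, 0.65, -64, -148, 0, 0, 0.65, -80, -185, 0, 0])

```text
time: 29.25
eef_pos: [513.6, -121.0, 218.3]
orientation: [0.999, -0.048, -0.0, 0.0]
force: [0.6, -0.7, -0.6]
gripper_width: 0.652
```

Call:
arm_command(targets=[0.65, -16, -37, 0, 0, 0.65, -32, -74, 0, 0, 0.65, -48, -111, 0, 0, 0.65, -64, -148, 0, 0, 0.65, -78, -178, 0, 0])

```text
time: 29.67
eef_pos: [435.2, -299.8, 218.5]
orientation: [0.999, -0.049, -0.0, 0.001]
force: [0.1, 0.6, -0.3]
gripper_width: 0.652
```

Call:
arm_command(targets=[0.65, -8, -18, 0, 0, 0.65, -10, -22, 0, 0, 0.65, -10, -22, -15, 0, 0.65, -10, -22, -35, 0, 0.65, -10, -22, -50, 0])

```text
time: 30.08
eef_pos: [426.7, -318.7, 167.5]
orientation: [0.999, -0.048, -0.0, -0.0]
force: [0.1, 0.5, 0.6]
gripper_width: 0.653
```

Run:
```python
from h import *
wrist('w8')
c=read_camera("scene"); S=c; cv2.imwrite("pics/sc8.png",c["frame"])
# red cap dot
hsv=cv2.cvtColor(c["frame"],cv2.COLOR_BGR2HSV).astype(int)
u,v=proj(c,(610.4,99.2,150)).astype(int); w=hsv[v-8:v+9,u-8:u+9]
m=((w[...,0]<8)|(w[...,0]>172))&(w[...,1]>130); ys,xs=np.nonzero(m)
ys0=ys[ys<ys.min()+7]; xs0=xs[ys<ys.min()+7]
print(u,v,xs0.mean()-8,ys0.mean()-8, ray_plane(c,(u-8+xs0.mean(),v-8+ys0.mean()),150))
```

```text
t 30.0833 tcp [ 426.7 -318.7  167.5] cam [ 501. -326.  311.] fwd [-0.29  0.03 -0.96] w 0.653 F [0.1 0.5 0.6]
281 229 0.75 1.0 [610.72761979 100.39495148 150.        ]
```

View pics/sc8.png

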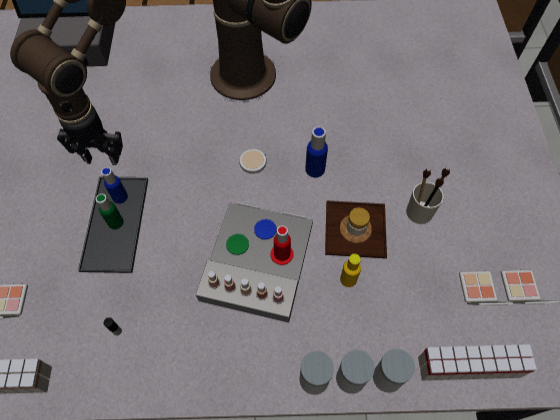

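Red stands on its disc at (282,245), cap measured within 2 mm, and the jar is on the pad at (358,224). Now blue.

Call:
arm_command(targets=[0.65, 0, 0, -20, 0, 0.65, 0, 0, -42, 0, 0.65, 0, 0, -62, 0, 0.65, 0, 0, -73, 0, 0.65, 0, 0, -76, 0])

```text
time: 30.6
eef_pos: [426.3, -317.8, 90.8]
orientation: [0.999, -0.048, -0.001, -0.001]
force: [-0.6, 1.1, 0.1]
gripper_width: 0.648
```

Call:
arm_command(targets=[0.2, 0, 0, 0, 0, 0.1, 0, 0, 0, 0, 0.1, 0, 0, 0, 0, 0.1, 0, 0, 0, 0, 0.1, 0, 0, 0, 0])

```text
time: 31.02
eef_pos: [428.3, -320.1, 93.8]
orientation: [0.999, -0.048, 0.001, 0.001]
force: [0.3, 0.1, 2.9]
gripper_width: 0.294
```

Call:
arm_command(targets=[0.1, 0, 0, 10, 0, 0.1, 0, 0, 35, 0, 0.1, 0, 0, 70, 0, 0.1, 0, 0, 100, 0, 0.1, 4, 13, 110, 0])

```text
time: 31.43
eef_pos: [433.5, -309.6, 208.0]
orientation: [0.999, -0.049, 0.004, 0.004]
force: [1.1, -0.4, -0.6]
gripper_width: 0.293
```

Call:
arm_command(targets=[0.1, 7, 23, 0, 0, 0.1, 18, 60, 0, 0, 0.1, 29, 98, 0, 0, 0.1, 40, 136, 0, 0, 0.1, 52, 172, 0, 0])

```text
time: 31.85
eef_pos: [482.1, -131.1, 201.5]
orientation: [0.999, -0.048, -0.001, -0.001]
force: [1.0, -1.4, -1.5]
gripper_width: 0.295
```

Call:
arm_command(targets=[0.1, 11, 37, 0, 0, 0.1, 22, 74, 0, 0, 0.1, 33, 110, 0, 0, 0.1, 43, 143, 0, 0, 0.1, 51, 170, 0, 0])

```text
time: 32.27
eef_pos: [533.3, 39.4, 201.5]
orientation: [0.999, -0.047, -0.001, -0.001]
force: [0.0, 0.1, -1.1]
gripper_width: 0.295
```

Call:
arm_command(targets=[0.1, 6, 18, 0, 0, 0.1, 8, 25, -10, 0, 0.1, 8, 25, -40, 0, 0.1, 8, 25, -65, 0, 0.1, 8, 25, -77, 0])

```text
time: 32.68
eef_pos: [538.1, 60.8, 120.8]
orientation: [0.999, -0.048, -0.004, 0.0]
force: [-1.0, -1.3, -3.1]
gripper_width: 0.289
```

Call:
arm_command(targets=[0.1, 0, 0, -2, 0, 0.1, 0, 0, -4, 0, 0.1, 0, 0, -6, 0, 0.1, 0, 0, -8, 0, 0.1, 0, 0, -9, 0])

```text
time: 33.1
eef_pos: [543.4, 60.6, 117.5]
orientation: [0.999, -0.048, 0.001, -0.0]
force: [-0.7, -0.3, -2.1]
gripper_width: 0.292
```

Call:
arm_command(targets=[0.1, 0, 0, -1, 0, 0.1, 0, 0, -2, 0, 0.1, 0, 0, -3, 0, 0.1, 0, 0, -3, 0, 0.1, 0, 0, -3, 0])

```text
time: 33.52
eef_pos: [543.1, 60.8, 114.7]
orientation: [0.999, -0.048, 0.001, 0.0]
force: [-0.9, -0.4, 6.0]
gripper_width: 0.294
```

Call:
arm_command(targets=[0.4, 0, 0, 0, 0, 0.65, 0, 0, 0, 0, 0.65, 0, 0, 0, 0, 0.65, 0, 0, 0, 0, 0.65, 0, 0, 10, 0])

```text
time: 33.93
eef_pos: [540.3, 60.8, 121.4]
orientation: [0.999, -0.048, -0.002, 0.0]
force: [-0.6, -0.1, -0.4]
gripper_width: 0.651
```

Call:
arm_command(targets=[0.65, 0, 0, 20, 0, 0.65, 0, 0, 50, 0, 0.65, 0, 0, 80, 0, 0.65, -1, -10, 95, 0, 0.65, -4, -34, 95, 0])

```text
time: 34.35
eef_pos: [542.2, 28.4, 224.3]
orientation: [0.999, -0.047, 0.005, -0.001]
force: [0.7, -0.4, 1.0]
gripper_width: 0.653
```

Call:
arm_command(targets=[0.65, -4, -38, 0, 0, 0.65, -8, -76, 0, 0, 0.65, -12, -114, 0, 0, 0.65, -16, -152, 0, 0, 0.65, -20, -190, 0, 0])

```text
time: 34.77
eef_pos: [518.0, -164.8, 219.2]
orientation: [0.999, -0.048, 0.001, 0.0]
force: [1.3, 0.2, -0.2]
gripper_width: 0.653
```

Call:
arm_command(targets=[0.65, -4, -38, 0, 0, 0.65, -8, -76, 0, 0, 0.65, -12, -114, 0, 0, 0.65, -15, -144, 0, 0, 0.65, -16, -158, 0, 0])

```text
time: 35.18
eef_pos: [501.7, -325.3, 219.1]
orientation: [0.999, -0.05, 0.0, 0.001]
force: [0.2, -0.9, -0.2]
gripper_width: 0.65
```

Call:
arm_command(targets=[0.65, 0, 0, 0, 0, 0.65, 0, 0, 0, 0, 0.65, 0, 0, -15, 0, 0.65, 0, 0, -35, 0, 0.65, 0, 0, -50, 0])

```text
time: 35.6
eef_pos: [502.5, -318.7, 167.7]
orientation: [0.999, -0.047, -0.0, -0.001]
force: [-0.1, -0.5, 0.1]
gripper_width: 0.648
```

Call:
arm_command(targets=[0.65, 0, 0, -20, 0, 0.65, 0, 0, -42, 0, 0.65, 0, 0, -62, 0, 0.65, 0, 0, -73, 0, 0.65, 0, 0, -76, 0])

```text
time: 36.02
eef_pos: [501.0, -318.0, 89.8]
orientation: [0.999, -0.047, -0.002, -0.002]
force: [0.1, 0.3, -0.4]
gripper_width: 0.646
```

Call:
arm_command(targets=[0.2, 0, 0, 0, 0, 0.1, 0, 0, 0, 0, 0.1, 0, 0, 0, 0, 0.1, 0, 0, 0, 0, 0.1, 0, 0, 0, 0])

```text
time: 36.43
eef_pos: [503.3, -321.7, 93.8]
orientation: [0.999, -0.048, 0.001, 0.001]
force: [0.6, -0.0, 2.8]
gripper_width: 0.297
```

Call:
arm_command(targets=[0.1, 0, 0, 10, 0, 0.1, 0, 0, 35, 0, 0.1, 0, 0, 70, 0, 0.1, 0, 0, 100, 0, 0.1, 3, 13, 110, 0])

```text
time: 36.85
eef_pos: [507.7, -311.9, 208.5]
orientation: [0.999, -0.049, 0.004, 0.004]
force: [1.3, -0.0, -0.5]
gripper_width: 0.297
```

Call:
arm_command(targets=[0.1, 7, 25, 0, 0, 0.1, 16, 62, 0, 0, 0.1, 25, 99, 0, 0, 0.1, 34, 136, 0, 0, 0.1, 43, 172, 0, 0])

```text
time: 37.27
eef_pos: [547.4, -133.3, 201.5]
orientation: [0.999, -0.048, -0.001, -0.001]
force: [0.7, 0.7, -1.5]
gripper_width: 0.288
```

Call:
arm_command(targets=[0.1, 9, 35, 0, 0, 0.1, 18, 70, 0, 0, 0.1, 25, 100, 0, 0, 0.1, 30, 120, 0, 0, 0.1, 32, 128, 0, 0])

```text
time: 37.68
eef_pos: [579.6, -4.0, 201.4]
orientation: [0.999, -0.046, -0.001, -0.001]
force: [-0.4, 0.3, -2.2]
gripper_width: 0.295
```

Call:
arm_command(targets=[0.1, 0, 0, 0, 0, 0.1, 0, 0, -10, 0, 0.1, 0, 0, -40, 0, 0.1, 0, 0, -65, 0, 0.1, 0, 0, -77, 0])

```text
time: 38.1
eef_pos: [576.8, -9.6, 121.0]
orientation: [0.999, -0.049, -0.004, 0.0]
force: [-2.0, 0.3, -3.4]
gripper_width: 0.291
```

Call:
arm_command(targets=[0.1, 0, 0, -2, 0, 0.1, 0, 0, -4, 0, 0.1, 0, 0, -6, 0, 0.1, 0, 0, -8, 0, 0.1, 0, 0, -9, 0])

```text
time: 38.52
eef_pos: [581.4, -8.4, 117.5]
orientation: [0.999, -0.048, 0.001, 0.0]
force: [0.3, 0.3, -1.9]
gripper_width: 0.294
```

Call:
arm_command(targets=[0.1, 0, 0, -1, 0, 0.1, 0, 0, -2, 0, 0.1, 0, 0, -3, 0, 0.1, 0, 0, -3, 0, 0.1, 0, 0, -3, 0])

```text
time: 38.93
eef_pos: [581.1, -8.2, 114.7]
orientation: [0.999, -0.048, 0.001, 0.0]
force: [-1.1, -0.2, 5.4]
gripper_width: 0.294
```

Call:
arm_command(targets=[0.4, 0, 0, 0, 0, 0.65, 0, 0, 0, 0, 0.65, 0, 0, 0, 0, 0.65, 0, 0, 0, 0, 0.65, 0, 0, 10, 0])

```text
time: 39.35
eef_pos: [578.2, -8.0, 121.2]
orientation: [0.999, -0.048, -0.003, -0.0]
force: [-0.5, -0.7, -0.5]
gripper_width: 0.651
```

Call:
arm_command(targets=[0.65, 0, 0, 20, 0, 0.65, 0, 0, 55, 0, 0.65, 0, 0, 90, 0, 0.65, -10, 0, 130, 0, 0.65, -30, 0, 165, 0])

```text
time: 39.77
eef_pos: [551.8, -8.3, 291.5]
orientation: [0.999, -0.048, 0.002, 0.0]
force: [0.5, -0.0, -0.2]
gripper_width: 0.649
```

Call:
arm_command(targets=[0.65, -20, 0, 20, 0, 0.65, -40, 0, 30, 0, 0.65, -50, 0, 30, 0, 0.65, -50, 0, 30, 0, 0.65, -50, 0, 30, 0])

```text
time: 40.18
eef_pos: [499.9, -8.1, 317.7]
orientation: [0.999, -0.048, -0.0, -0.0]
force: [0.6, -0.8, -0.3]
gripper_width: 0.653
```

Run:
```python
from h import *
W=wrist('w9'); S=read_camera("scene"); cv2.imwrite("pics/sc9.png",S["frame"])
D={"red":(610.4,99.2),"green":(580.8,-8.6),"blue":(541.6,60.1)}
for nm,c,r in(("wrist",W,11),("scene",S,6)):
    hsv=cv2.cvtColor(c["frame"],cv2.COLOR_BGR2HSV)
    for n,(x,y) in D.items():
        u,v=proj(c,(x,y,150)).astype(int)
        m=(hsv[v-r:v+r+1,u-r:u+r+1,1]>115).astype(np.uint8)
        k,l,s,ce=cv2.connectedComponentsWithStats(m); 
        if k<2: print(nm,n,"none",u,v);continue
        j=1+np.argmax(s[1:,4]); print(nm,n,u,v,s[j],ray_plane(c,ce[j]+[u-r,v-r],150).round(1),D[n])
```

```text
t 40.1833 tcp [499.9  -8.1 317.7] cam [575. -15. 461.] fwd [-0.29  0.03 -0.96] w 0.653 F [ 0.6 -0.8 -0.3]
wrist red 145 77 [  0   1  21  22 385] [610.4 100.4 150. ] (610.4, 99.2)
wrist green 271 100 [  2   3  21  20 336] [579.4  -8.6 150. ] (580.8, -8.6)
wrist blue 202 152 [  1   2  20  21 318] [540.8  61.2 150. ] (541.6, 60.1)
scene red 281 229 [ 3  4  9  7 50] [610.7 100.8 150. ] (610.4, 99.2)
scene green 232 219 [ 3  3  8  7 41] [579.4  -8.1 150. ] (580.8, -8.6)
scene blue 263 203 [ 3  3  8  7 45] [541.6  61.3 150. ] (541.6, 60.1)
```

View pics/w9.png

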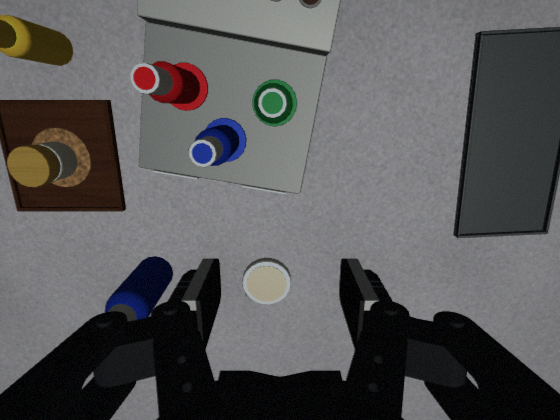

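Every bottle stands on its own disc: red at (145,78), green at (272,102), blue at (204,153). All are within about 2 mm in both views, the jar is on the pad, and the gripper is clear. I am handing in.

```bash
python3 -c "
from bench import hand_in
print(hand_in())"
```

```text
the job is handed in; nothing more can be done
None
```

The job is done and handed in at about 40 s of robot time, well inside the 144 s limit. No verdict was reported.

- **What I did:** I stood the three bottles upright in the side tray, moved the jar to the cork pad, then put each bottle back on its own disc. The red and green bottles had been swapped at the start.
- **Last checks:** In both the wrist and scene views, each bottle's cap is within about 2 mm of its disc's centre and all three stand upright. The jar's lid was about 2 mm from the pad's centre when I measured it after release, and the last view shows it still standing there. The gripper is open and clear of everything.
- **Brush cup:** The arm never worked near the brush cup. I did not measure its position again at the end.
- **Disagreements:** My automatic jar readings were partly off. One merged the pad with the wood, and the other assumed the jar's old height. I used the expected lid position for that check instead. None of the checks failed.

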